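Load the bench oven with the oven hook and switch it on

TASK

The bench oven is still hot, so work its hatch only with the oven hook: hook the eye, swing the hatch right down, put the hook aside and lay every jam-topped biscuit flat on the tray that slides out, jam up. Then shut the hatch fully with the hook, lay the hook back flat on the table, and turn the heat knob clockwise until it clicks on. Leave the plain biscuits on their board and everything else as it stands.

Things in the scene. Friction and masses are not known exactly. Their poses are not given: they have to be found in the camera images.
- oven: stainless bench oven, fixed at the right of the table, facing left. 170 deep x 270 wide x 277 mm tall without the knob. Origin: centre of its underside, at table height; -x points out of its front, y along its width, z up. Front face at x = -85 mm: solid plinth up to 98 mm, hatch, then roof from 250 mm.
- hatch_hinge (a point): middle of the hatch's hinge line, along the lower edge of the hatch, 105 mm above the table; axes as the oven's (hinge line along y).
- hatch (a joint): hatch angle, rad: 0 = upright, shut; 1.55 = swung out and down, level (stop). Glazed flap 238 wide x 140 tall x 14 mm, 0.26 kg, hinged at its lower edge. Hinge stiff and damped: stays put within about 0.4 rad of upright, beyond that sinks slowly open. It draws the tray out evenly as it opens and pushes it home as it shuts.
- hatch_eye (a point): centre of the steel eye (ring) on the middle of the hatch's top edge: 31 mm clear hole, wire 8 mm thick. 164 mm from the hinge line along the hatch (z), 22 mm out from its inner face (-x). Ring square to the hinge line: the hole runs along its y axis (the hinge line), so a prong enters sideways, from either side. Axes turn with the hatch; shut, they equal the oven's.
- tray_centre (a point): centre of the inner floor of the oven's perforated tray, 159 mm above the table; axes as the oven's. Floor 117 (x) by 208 mm (y), lip 7 mm high all round. With the hatch down the tray stands 140 mm out along the oven's -x, over the open hatch and in front of the oven, to be loaded from above; with the hatch shut it is inside.
- knob (a joint): heat knob angle in rad, growing clockwise seen from above: 0 = off, 1.2 = on. A sprung plunger gives it two notches: it springs back to 0 if let go before about 0.6, and snaps on to 1.2 once past that (up to about 0.15 N m to turn).
- knob_grip (a point): point on the upright axis of the heat knob on the oven's roof, half-way up its bar, about 304 mm above the table. Bar 44 long x 13 wide x 20 mm high on a 48 mm disc; it lies along this point's x axis, which turns with the knob (at 0: the oven's x). A plunger case 12 mm tall stands 36 mm behind the axis.
- oven_hook: oven hook, about 0.14 kg: wooden handle 140 long x 24 wide x 28 mm high, 8 mm steel rod. Origin: underside of the handle's middle (its centre line is 14 mm higher, balance point about 24 mm ahead); x runs along the rod, which at x = 190 mm bends square to -y: a prong to y = -45 mm with a 10 mm ball end. Lies flat on the table, rod towards the oven, prong towards the robot.
- board: fixed wooden board 150 (x) by 265 (y) by 8 mm thick carrying the biscuits; origin under its centre.
- jam_biscuit_0: brown biscuit half with red jam piped on top, 38 x 70 mm, biscuit 12 mm thick (19 mm with jam), slightly waisted; origin at the centre of its underside, long axis its y. Two or three of the four jam biscuits are present at a start. Starts on the board, among the plain ones.
- jam_biscuit_1: brown biscuit half with red jam piped on top, 38 x 70 mm, biscuit 12 mm thick (19 mm with jam), slightly waisted; origin at the centre of its underside, long axis its y. Two or three of the four jam biscuits are present at a start. Starts on the board, among the plain ones.
- jam_biscuit_2: brown biscuit half with red jam piped on top, 38 x 70 mm, biscuit 12 mm thick (19 mm with jam), slightly waisted; origin at the centre of its underside, long axis its y. Two or three of the four jam biscuits are present at a start. Starts on the board, among the plain ones.
- jam_biscuit_3: brown biscuit half with red jam piped on top, 38 x 70 mm, biscuit 12 mm thick (19 mm with jam), slightly waisted; origin at the centre of its underside, long axis its y. Two or three of the four jam biscuits are present at a start. Starts on the board, among the plain ones.
- plain_biscuit_0: plain brown biscuit half, no jam, 33 x 69 x 11 mm; origin at the centre of its underside, long axis its y. It starts and stays on the board.
- plain_biscuit_1: plain brown biscuit half, no jam, 33 x 69 x 11 mm; origin at the centre of its underside, long axis its y. It starts and stays on the board.
- squeeze_bottle: red-capped white squeeze bottle, 57 mm diameter, 195 mm tall, standing upright at the left; origin at the centre of its underside. Not part of the job.
- jam_jar: round jar with yellow lid, 66 mm diameter, 100 mm tall, at the left; origin at the centre of its underside. Not part of the job.
- jam_bowl: small round steel bowl of jam, 135 mm across, 49 mm tall, at the far left; origin at the centre of its underside. Not part of the job.
- ring_cutter: round steel pastry cutter, 64 mm diameter, 35 mm tall; origin at the centre of its underside. Not part of the job.
There are look-alikes about, which are no part of the job. What is shaped like the jam_biscuit_2 but white is not meant.

How it is judged:
By the outcome, as a careful person would: the job done as asked, in the order asked, and still so for the second after the job is handed in, with the robot touching nothing.
Of jam_biscuit_0, jam_biscuit_1, jam_biscuit_2, jam_biscuit_3 only 2 to 3 are there at a start; the rules pass over those that are not, and their reading is None.
At some moment in a run one of jam_biscuit_0, jam_biscuit_1, jam_biscuit_2, jam_biscuit_3 may be knocked a few centimetres aside while the robot is not near it.
It also fails if it takes over 200 s, if anything falls off the work surface, if the arm or the gripper's body presses on something with over 40 N, if the wrist force passes 120 N, or if a joint passes its speed limit or range.

ROBOT

A 7-joint arm with a two-finger parallel gripper is mounted at the origin on the work surface; the furniture and walls round the work are solid. World frame = base frame: x ahead of the robot, y to its left, z up, the work surface at z = 0. Lengths are in m, angles in rad, forces in N, time in s.
With the tool pointing down it reaches from about 0.4 to 0.9 m from the base axis. Payload 5.5 kg.
Tool frame: the origin (TCP) lies midway between the tips of the shut fingers; the grasp point (between the pads) lies 19 mm behind it (manip.grip_depth is the distance from the TCP to the grasp point, in m); z points along the fingers, y is the line along which they close (so a half turn about z gives the same grasp; the last joint's range is limited). The gripper opens to 92 mm and grips with 3 to 60 N. Pads are 19 mm wide; open, the fingers measure 130 mm over their backs; the gripper's body (75 mm by 190 mm) begins 47 mm behind the grasp point.
Start: joints at [-1.043, 0.501, -0.427, 1.55, 0.221, 1.138, -0.21], TCP at [0.17, 0.627, 0.227] pointing down, gripper open.
Joint ranges: [-2.88, 2.88], [-0.31, 2.03], [-1.54, 1.56], [0.2, 2.42], [-1.41, 4.55], [0.19, 2.02], [-2.57, 2.57]. Speed limits (rad/s): [2.57, 2.57, 3.14, 3.14, 3.14, 3.14, 3.14].

INTERFACE

Orientations are given as a unit quaternion [x, y, z, w].
In Python, from bench import manip, effector, viewer gives the robot as it stands. Calls block until the motion is done:
- manip.move_pose(position, orientation): joint-space move of the TCP to a pose.
- manip.servo_line(position, ori=None, vel=0.15): straight line of the TCP; ori=None keeps the orientation; vel is the mean speed in m/s.
- manip.movej(angles): joint-space move.
- effector.open_jaws() and effector.close(f_grip=None): open the fingers fully, or close them until they stop; f_grip is the grip in N (None keeps the last).
- manip.sleep(seconds).
- manip.solve_ik(position, orientation): joint angles nearest the present ones, or None.
- viewer.get_image(name): name is "side" or "top" or "wrist"; returns the picture (480x640x3 uint8, red, green, blue); there is no depth.
- viewer.get_calibration(name): a dict with "vfov" (degrees; the focal length in pixels is half the picture's height over the tangent of half this angle, whatever the lens; pixels are square), "cx", "cy" (the principal point, pixels), "eye" and "attitude" of the camera in the world. Camera axes: x right, y down, z forward; pixel columns grow to the right and rows downward; lengths in m; the calibration is good to about 2 mm. The wrist camera is an equidistant fisheye: a pixel r from the principal point sees the ray r / f radians off the axis. A picture is of the moment at which its call begins: read the wrist's pose just before it. get_calibration takes no time and is no camera call; for the wrist camera it gives the pose at the moment of the call.
A pose or a line that the arm cannot do raises manip.PlanningError and nothing moves.
- manip.hand_in(): hands the job in; it is judged then, once.
Readings, each from a call of its own:
- manip.current_clock(): time.
- manip.current_q(): joint angles.
- manip.current_joint_velocities(): joint speeds.
- manip.current_tau(): joint torques, N m.
- manip.current_tool_pos(): TCP position.
- manip.current_tcp_rot(): TCP orientation.
- manip.current_force(): force on the tool from outside, world axes, zero at the start.
- manip.current_wrist_torque(): the same for the moment, N m.
- manip.current_finger_gap(): finger opening in m.
- manip.current_gripper_force(): force on a finger pad.
Only numpy, scipy, OpenCV 4.12 (cv2) and the standard library are available. Lean on these libraries where they do the work, as an engineer would, in place of code of your own. Each camera call takes 0.05 s, during which the arm holds its last target. There are 200 camera calls.

## Working session

There is one attempt and no reset: what is moved stays moved. The work goes in short steps, each a Python script; the robot and the scene stay as the last script left them, time stands still between calls to the robot, and variables do not carry over. Pictures are saved under pics/ and viewed, at most 14 in all, crops included, and the job is handed in when it is done.

```bash
ls; mkdir -p pics; python3 - <<'E'
from bench import manip, effector, viewer
import cv2
for n in ["top","side"]:
    im=viewer.get_image(n); cv2.imwrite(f"pics/{n}0.png",im[:,:,::-1]); print(n,viewer.get_calibration(n))
print(viewer.get_calibration("wrist"),manip.current_tool_pos(),manip.current_tcp_rot(),manip.current_clock())
E
```

```text
pics
top {'vfov': 52.220467732176935, 'cx': 322.7855073709205, 'cy': 239.0958665874417, 'eye': array([ 0.20469634, -0.01302887,  1.21703417]), 'attitude': array([ 0.80114139, -0.58235609,  0.07917177, -0.11298536])}
side {'vfov': 42.209208267180856, 'cx': 310.73674197915, 'cy': 235.7558601557555, 'eye': array([0.73217349, 1.06964518, 1.33643097]), 'attitude': array([ 0.11928413,  0.92549563, -0.35647076, -0.04645138])}
{'vfov': 65.70646984690485, 'cx': 325.84050053519076, 'cy': 242.53999985943153, 'eye': array([0.10171995, 0.64624754, 0.38407114]), 'attitude': array([0.7870912 , 0.60252858, 0.07959796, 0.10540833])} [0.16999869 0.62674795 0.22579976] [ 1.32012853e-01  9.91247641e-01 -8.36601546e-04 -1.47251364e-04] 0.1
```

View pics/top0.png

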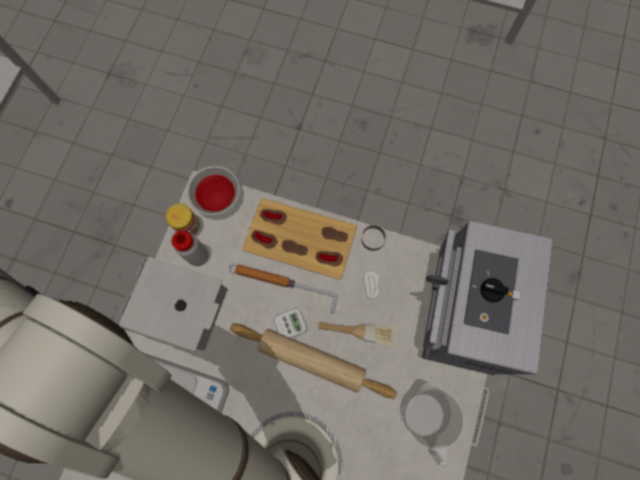

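View pics/side0.png

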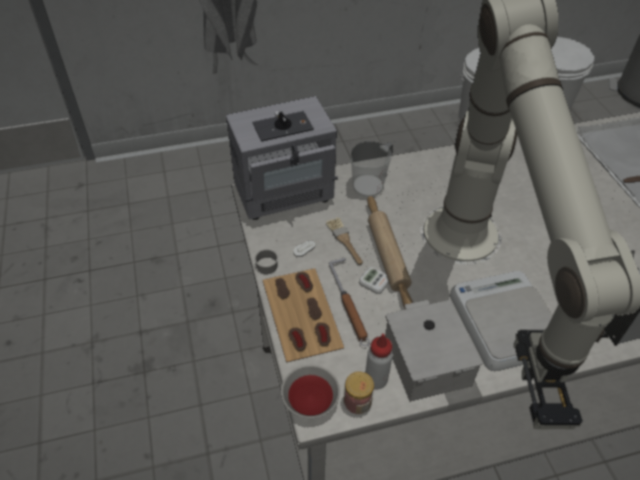

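Top picture: the jam biscuits are at (272,215), (263,239) and (329,258). Things that could be mistaken for them are the plain biscuits at (335,234) and (294,247), and the white biscuit at (372,284). The hook handle is at (263,276) with its prong near (334,303), the oven is at (490,295), the hatch eye at about (436,280) and the knob at (493,290). The brush at (360,330) is not the hook. Next I'll zoom in to check.

```bash
cat > h.py <<'E'
import numpy as np, cv2
from scipy.spatial.transform import Rotation as R
from bench import manip, effector, viewer
def ray(n,uv,cal=None):
    c=cal or viewer.get_calibration(n); f=240/np.tan(np.radians(c["vfov"])/2)
    d=(np.array(uv,float)-[c["cx"],c["cy"]])
    if n=="wrist":
        r=np.linalg.norm(d)+1e-9; t=r/f; v=np.array([*(d/r*np.sin(t)),np.cos(t)])
    else: v=np.array([*(d/f),1.])
    return np.array(c["eye"]),R.from_quat(c["attitude"]).apply(v)
def px(n,uv,z,cal=None):
    e,v=ray(n,uv,cal); return e+v*(z-e[2])/v[2]
def proj(n,P,cal=None):
    c=cal or viewer.get_calibration(n); f=240/np.tan(np.radians(c["vfov"])/2)
    v=R.from_quat(c["attitude"]).inv().apply(np.array(P)-c["eye"])
    if n=="wrist":
        s=np.hypot(v[0],v[1])+1e-12; k=np.arctan2(s,v[2])*f/s; return np.array([c["cx"]+k*v[0],c["cy"]+k*v[1]])
    return np.array([c["cx"]+f*v[0]/v[2],c["cy"]+f*v[1]/v[2]])
E
python3 - <<'E'
from h import *
for k,uv,z in [("jamA",(272,215),.02),("jamB",(263,239),.02),("jamC",(329,258),.02),("plain",(335,234),.02),("plain",(294,247),.02),
 ("handle end",(233,268),.014),("handle front",(291,283),.014),("bend",(336,295),.014),("prong tip",(333,309),.014),
 ("roof a",(465,225),.277),("roof b",(551,236),.277),("roof c",(535,373),.277),("roof d",(449,360),.277),("knob",(493,290),.314),("eye",(436,280),.27),("white",(372,284),.012),("ring",(373,238),.035),("bottle",(182,241),.19)]:
    print(k,px("top",uv,z).round(3))
im=cv2.imread("pics/top0.png")
a=cv2.resize(im[195:325,225:400],(700,520),interpolation=cv2.INTER_CUBIC);cv2.imwrite("pics/cA.png",a)
b=cv2.resize(im[215:380,410:560],(545,600),interpolation=cv2.INTER_CUBIC);cv2.imwrite("pics/cB.png",b)
E
```

```text
jamA [0.547 0.242 0.02 ]
jamB [0.48  0.242 0.02 ]
jamC [0.484 0.067 0.02 ]
plain [0.549 0.072 0.02 ]
plain [0.484 0.16  0.02 ]
handle end [0.387 0.289 0.014]
handle front [0.395 0.138 0.014]
bend [0.401 0.023 0.014]
prong tip [0.366 0.019 0.014]
roof a [ 0.573 -0.189  0.277]
roof b [ 0.604 -0.357  0.277]
roof c [ 0.333 -0.379  0.277]
roof d [ 0.307 -0.222  0.277]
knob [ 0.451 -0.261  0.314]
eye [ 0.448 -0.163  0.27 ]
white [ 0.456 -0.054  0.012]
ring [ 0.564 -0.023  0.035]
bottle [0.382 0.373 0.19 ]
```

View pics/cA.png

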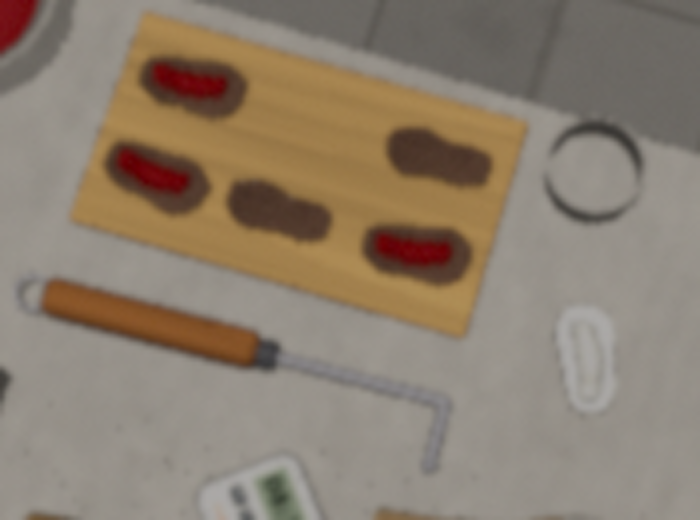

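View pics/cB.png

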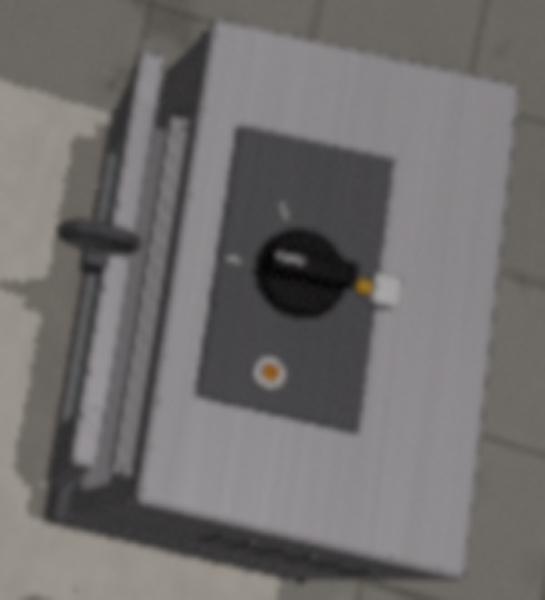

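The crops confirm three jam biscuits, two plain ones and a white look-alike at crop (585,358). The hook's prong points towards the robot. The eye is at crop (98,238) and the knob bar points along the oven's depth, towards the plunger. Next I'll fit the oven pose and take wrist views from above.

```bash
cat >> h.py <<'E'
def down(xdir):  # tool z down, tool x along world dir (2-vector)
    x=np.array([xdir[0],xdir[1],0.]);x/=np.linalg.norm(x);z=np.array([0,0,-1.])
    return R.from_matrix(np.c_[x,np.cross(z,x),z]).as_quat()
def go(p,xd): manip.move_pose(list(p),list(down(xd)))
def snap(name):
    cal=viewer.get_calibration("wrist");im=viewer.get_image("wrist");cv2.imwrite(f"pics/{name}.png",im[:,:,::-1])
    import pickle;pickle.dump(cal,open(f"pics/{name}.pkl","wb"));return cal
def load(name):
    import pickle;return pickle.load(open(f"pics/{name}.pkl","rb"))
E
python3 - <<'E'
from h import *
from scipy.optimize import least_squares
S=lambda x,y:(410+x/3.633,215+y/3.636)
loc=[(-.085,-.135),(.085,-.135),(.085,.135),(-.085,.135)] 
# oven -x=+yw => oven y = +/-: z up, x=-yw -> y=+xw ; image a (far x) = y+
T=[("top",S(215,22),(-.085,.135,.277)),("top",S(515,88),(.085,.135,.277)),("top",S(462,576),(.085,-.135,.277)),("top",S(138,503),(-.085,-.135,.277))]
def f(p):
    r=[]
    for n,uv,l in T:
        P=R.from_euler('z',p[2]).apply(l)+[p[0],p[1],0]
        r+=list(proj(n,P)-uv)
    return r
s=least_squares(f,[.45,-.28,-1.45]);print(s.x,np.round(s.fun,1))
# eye triangulation
e1,v1=ray("top",S(98,238));e2,v2=ray("side",(294,156))
A=np.c_[v1,-v2];t=np.linalg.lstsq(A,e2-e1,rcond=None)[0];p=e1+v1*t[0];q=e2+v2*t[1];print("eye",p,q)
P=(p+q)/2;print("eye local",R.from_euler('z',-s.x[2]).apply(P-[s.x[0],s.x[1],0]))
ox=np.array([np.cos(s.x[2]),np.sin(s.x[2])])
go((.44,.02,.42),ox);snap("w_oven")
go((.42,.20,.40),ox);snap("w_board")
print(manip.current_clock(), manip.current_q())
E
```

```text
[ 0.45873987 -0.2887725  -1.48481052] [-1.  -1.3  1.2 -1.2  0.9  1.6 -1.1  0.3]
eye [ 0.4526098  -0.16766051  0.25168869] [ 0.4523922  -0.16754625  0.2516145 ]
eye local [-0.12125725  0.00419017  0.25165159]Traceback (most recent call last):
  File "<stdin>", line 19, in <module>
  File "h.py", line 22, in go
    def go(p,xd): manip.move_pose(list(p),list(down(xd)))
                  ~~~~~~~~~~~~~~~^^^^^^^^^^^^^^^^^^^^^^^^
bench.PlanningError: the arm cannot take that pose within its joint ranges
```

```bash
python3 - <<'E'
from h import *
ox=np.array([.086,-.996])
for p in [(.44,.02,.42),(.44,.02,.36),(.44,.02,.30),(.46,-.03,.26),(.47,.15,.07),(.47,-.1,.3),(.45,-.29,.294),(.45,-.13,.17),(.395,.17,.0),(.42,.2,.36),(.55,.24,.02),(.5,.05,.4)]:
    print(p,[(a,None if (q:=manip.solve_ik(list(p),list(down(R.from_euler('z',a,degrees=True).apply([*ox,0])[:2])))) is None else np.round(q,1).tolist()) for a in (0,180)])
E
```

```text
(0.44, 0.02, 0.42) [(0, None), (180, [-0.3, -0.1, 0.2, 1.8, 0.0, 1.4, -0.0])]
(0.44, 0.02, 0.36) [(0, None), (180, [-0.2, -0.0, 0.1, 1.9, 0.0, 1.3, -0.0])]
(0.44, 0.02, 0.3) [(0, None), (180, [-0.2, 0.0, 0.1, 2.0, -0.0, 1.2, -0.0])]
(0.46, -0.03, 0.26) [(0, [-1.2, 0.5, 1.6, 2.0, -0.5, 1.2, -2.5]), (180, [-0.2, 0.1, 0.2, 2.0, -0.0, 1.1, 0.1])]
(0.47, 0.15, 0.07) [(0, [0.1, 0.5, -0.6, 2.1, 0.4, 0.7, 2.5]), (180, [-0.4, 0.4, -0.0, 2.1, 0.0, 0.7, -0.3])]
(0.47, -0.1, 0.3) [(0, [-1.1, 0.4, 1.6, 1.9, -0.5, 1.3, -2.4]), (180, [-0.1, 0.1, 0.3, 1.9, -0.0, 1.2, 0.3])]
(0.45, -0.29, 0.294) [(0, [-0.5, 0.5, 1.4, 1.8, -0.5, 1.3, -2.0]), (180, [-0.2, 0.3, 0.8, 1.8, -0.2, 1.2, 0.8])]
(0.45, -0.13, 0.17) [(0, [-0.8, 0.6, 1.4, 2.1, -0.7, 1.0, -2.2]), (180, [-0.1, 0.2, 0.4, 2.1, -0.1, 0.9, 0.4])]
(0.395, 0.17, 0.0) [(0, [0.0, 0.6, -0.6, 2.2, 0.6, 0.5, 2.2]), (180, [-0.4, 0.5, -0.1, 2.2, 0.1, 0.4, -0.4])]
(0.42, 0.2, 0.36) [(0, [-2.1, -0.3, 1.4, 1.9, 0.3, 1.3, 2.5]), (180, [-0.4, 0.0, -0.1, 1.8, 0.0, 1.3, -0.4])]
(0.55, 0.24, 0.02) [(0, [0.0, 0.7, -0.6, 1.8, 0.6, 0.8, 2.3]), (180, [-0.4, 0.6, -0.1, 1.8, 0.1, 0.7, -0.4])]
(0.5, 0.05, 0.4) [(0, None), (180, [-0.3, 0.1, 0.1, 1.7, -0.0, 1.4, -0.1])]
```

```bash
python3 - <<'E'
from h import *
ux=np.array([-.086,.996])
go((.42,.15,.40),ux);snap("w_board")
go((.46,-.04,.42),ux);c=snap("w_oven")
print(R.from_quat(c["attitude"]).as_matrix().round(2),manip.current_clock())
a=cv2.imread("pics/w_oven.png");b=cv2.imread("pics/w_board.png")
cv2.imwrite("pics/two.png",np.hstack([cv2.resize(a,(400,300)),cv2.resize(b,(400,300))]))
E
```

```text
[[ 1.    0.09  0.02]
 [ 0.09 -0.96 -0.26]
 [-0.    0.26 -0.97]] 3.0333
```

View pics/w_oven.png

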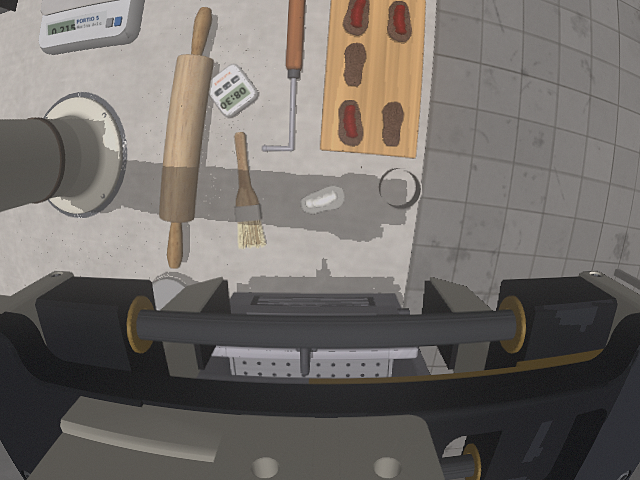

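View pics/w_board.png

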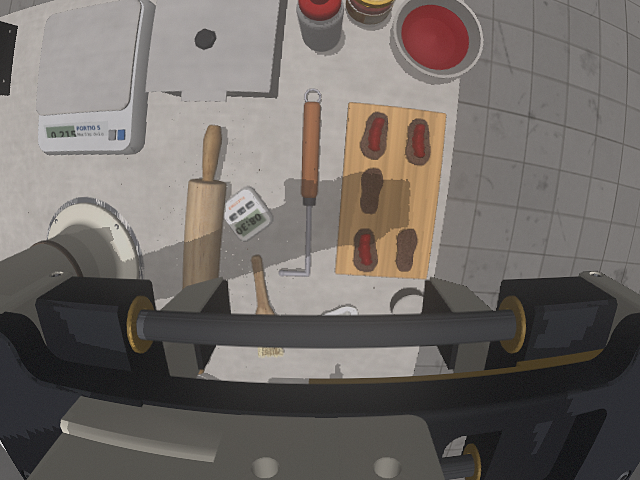

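Both pictures are sharp. In w_oven the ring stands at about (306,362), with the perforated tray visible behind it, so the hatch may be slightly ajar. In w_board the hook handle runs (312,105)–(309,200), the bend is at (308,273) and the prong tip at (281,273). The jam biscuits are at (375,135), (418,142) and (366,250); the plain ones are at (372,190) and (407,250).

```bash
python3 - <<'E'
from h import *
c=load("w_board");o=load("w_oven")
for k,uv,z in [("hend",(312,103),.022),("hfront",(309,198),.022),("ferrule",(309,203),.014),("bend",(308,273),.014),("tip",(281,273),.014),("A",(418,142),.022),("B",(375,135),.022),("C",(366,250),.022),("p0",(407,250),.019),("p1",(372,190),.019),("bowl",(435,38),.049),("bowlR",(482,40),.049),("bowlB",(433,82),.045),("board nr",(336,273),.008),("board fr",(429,279),.008),("board fl",(447,113),.008),("board nl",(350,103),.008)]:
    print(k,px("wrist",uv,z,c)[:2].round(4))
def tri(*rs):
    A=0;b=0
    for e,v in rs:
        v=v/np.linalg.norm(v);M=np.eye(3)-np.outer(v,v);A=A+M;b=b+M@e
    p=np.linalg.solve(A,b);return p,[np.linalg.norm((np.eye(3)-np.outer(v,v)/(v@v))@(p-e)).round(4) for e,v in rs]
r1=ray("top",(437,280.5));r2=ray("wrist",(306,362),o);r3=ray("side",(294,156))
for rs in [(r1,r2),(r1,r3),(r1,r2,r3)]:
    p,e=tri(*rs);print("eye",p.round(3),e,R.from_euler('z',1.4848).apply(p-[.4587,-.2888,0]).round(3))
for z in (.245,.252,.269): print(px("wrist",(306,362),z,o),px("top",(437,280.5),z))
# candidate wrist outlines for theta
for th in (0,.1,.2,.3,.4):
    l=np.array([-.085-(.022*np.cos(th)+.164*np.sin(th)),0,.105+.164*np.cos(th)-.022*np.sin(th)])
    P=R.from_euler('z',-1.4848).apply(l)+[.4587,-.2888,0];print(th,P.round(3),proj("top",P).round(1),proj("wrist",P,o).round(1),proj("side",P).round(1))
im=cv2.imread("pics/side0.png");s=cv2.resize(im[90:220,220:345],(575,598),interpolation=cv2.INTER_CUBIC)
w=cv2.resize(cv2.imread("pics/w_oven.png")[285:390,220:420],(800,420)); cv2.imwrite("pics/so.png",s)
E
```

```text
hend [0.3879 0.2797]
hfront [0.3953 0.142 ]
ferrule [0.3956 0.1333]
bend [0.4026 0.0238]
tip [0.3605 0.0198]
A [0.5455 0.24  ]
B [0.4815 0.2423]
C [0.487  0.0711]
p0 [0.5509 0.0758]
p1 [0.4859 0.1619]
bowl [0.5504 0.3929]
bowlR [0.6221 0.4057]
bowlB [0.5532 0.3278]
board nr [0.4463 0.0256]
board fr [0.5982 0.0274]
board fl [0.5897 0.2912]
board nl [0.4423 0.2863]
eye [ 0.449 -0.165  0.278] [np.float64(0.0035), np.float64(0.0035)] [-0.124  0.001  0.278]
eye [ 0.452 -0.168  0.252] [np.float64(0.0001), np.float64(0.0001)] [-0.121  0.004  0.252]
eye [ 0.452 -0.171  0.256] [np.float64(0.0039), np.float64(0.009), np.float64(0.0056)] [-0.118  0.003  0.256]
[ 0.45195522 -0.1891461   0.245     ] [ 0.45425688 -0.16880191  0.245     ]
[ 0.45198568 -0.18448319  0.252     ] [ 0.4524597  -0.16768013  0.252     ]
[ 0.45205963 -0.17315897  0.269     ] [ 0.44809511 -0.1649558   0.269     ]
0 [ 0.45  -0.182  0.269] [445.7 282.5] [302.9 369.2] [293.6 147.3]
0.1 [ 0.448 -0.166  0.266] [437.2 280.9] [302.6 354. ] [295.6 151.9]
0.2 [ 0.447 -0.15   0.261] [428.7 279.6] [302.5 337.8] [297.6 157. ]
0.3 [ 0.445 -0.135  0.255] [420.5 278.5] [302.5 321.1] [299.5 162.4]
0.4 [ 0.444 -0.12   0.247] [412.6 277.6] [302.6 304.2] [301.3 168.1]
```

View pics/so.png

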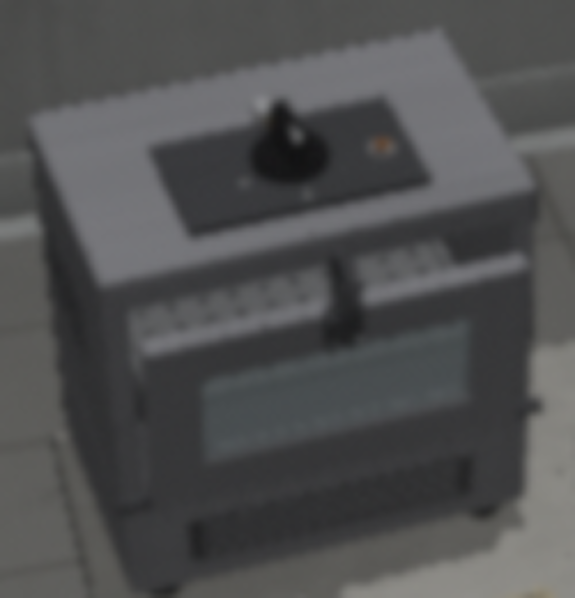

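The eye is at about (0.451, -0.167, 0.266), with the hatch roughly 0.1 rad ajar. I'll pick up the hook now.

```bash
cat >> h.py <<'E'
OY=-1.4848; OX=np.array([np.cos(OY),np.sin(OY),0]); YH=np.array([-OX[1],OX[0],0]); UX=-OX[:2]
OV=np.array([.4587,-.2888,0])
E
python3 - <<'E'
from h import *
d=np.array([.057,-.998]);n=np.array([.998,.057])
g=np.array([.3917,.212])+.045*d-.005*n
effector.open_jaws()
go((*g,.12),-d)
manip.servo_line([*g,.0105],vel=.1)
effector.close(60)
print(manip.current_finger_gap(),manip.current_gripper_force(),manip.current_tool_pos(),manip.current_force())
manip.servo_line([*g,.15],vel=.1)
E0=np.array([.451,-.167,.266])
P=E0-.145*OX+.068*YH; P[2]=.266-.0035
go(P+[0,0.03,0],UX)
manip.servo_line(list(P),vel=.1)
print(manip.current_finger_gap(),manip.current_tool_pos(),manip.current_clock())
im=viewer.get_image("top");cv2.imwrite("pics/t1.png",im[:,:,::-1]);s=viewer.get_image("side");cv2.imwrite("pics/s1.png",s[:,:,::-1])
a=cv2.resize(im[200:340,340:520],(720,560),interpolation=cv2.INTER_CUBIC)[:,:,::-1];snap("w1")
b=cv2.resize(s[90:220,230:380],(480,416),interpolation=cv2.INTER_CUBIC)[:,:,::-1]
cv2.imwrite("pics/t1c.png",np.hstack([cv2.resize(a,(420,327)),cv2.resize(b,(377,327))]))
E
```

```text
0.023288726231707878 59.60023641586304 [0.3894285  0.16683632 0.01051635] [ 0.65088004 -0.196378   -0.61681125]
0.023225910064398156 [ 0.50580276 -0.01579193  0.2619978 ] 9.825
```

View pics/t1c.png

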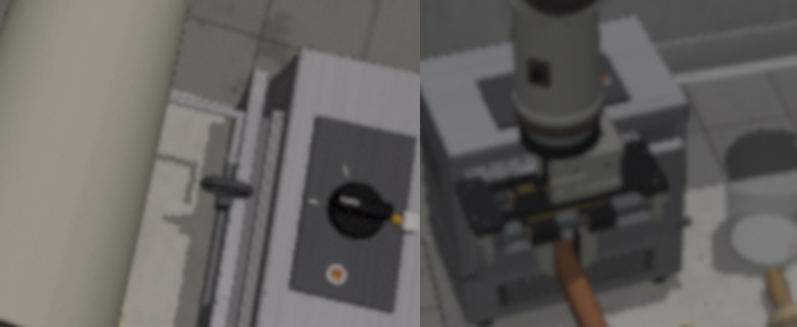

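The prong (crop (241,110)–(232,162)) lines up with the ring at crop (228,188). I'll insert it.

```bash
python3 - <<'E'
from h import *
p=np.array(manip.current_tool_pos());f0=np.array(manip.current_force())
E0=np.array([.451,-.167,.266]);T=E0-.145*OX+.022*YH;T[2]=.2625
for k in np.linspace(0,1,9)[1:]:
    manip.servo_line(list(p+(T-p)*k),vel=.04)
    print((np.array(manip.current_force())-f0).round(2),end=' ')
    if abs(np.array(manip.current_force())-f0).max()>8: print("STOP");break
# gentle pull
q=np.array(manip.current_tool_pos())
for s in range(1,9):
    manip.servo_line(list(q-.004*s*OX),vel=.03);print(s,(np.array(manip.current_force())-f0).round(2))
snap("w2");im=viewer.get_image("top");cv2.imwrite("pics/t2.png",cv2.resize(im[200:340,340:520],(540,420),interpolation=cv2.INTER_CUBIC)[:,:,::-1])
print(manip.current_clock(),manip.current_tool_pos())
E
```

```text
[ 0.72 -0.29 -1.11] [-0.72 -1.39 -0.47] [ 0.07 -0.81 -0.57] [-0.54 -0.87 -0.96] [ 0.7  -1.6   0.25] [ 0.39 -0.52  0.06] [-0.63 -0.9  -0.28] [-0.16 -0.16 -0.83] 1 [-0.73 -1.28 -0.7 ]
2 [-0.7  -1.04 -0.89]
3 [ 0.27  0.34 -0.18]
4 [-0.02 -1.05 -1.44]
5 [ 0.01 -0.64 -0.29]
6 [ 0.89 -0.68 -1.16]
7 [-0.33 -0.97 -1.16]
8 [-0.48 -0.88 -1.81]
14.6833 [0.45758884 0.01137471 0.26266467]
```

View pics/t2.png

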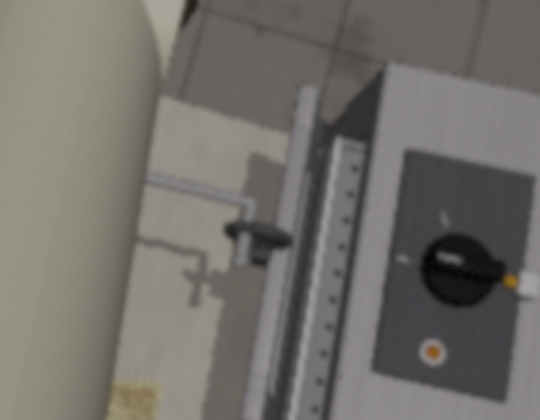

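```bash
cat >> h.py <<'E'
def eye(th): # world eye position
    l=np.array([-.085-(.022*np.cos(th)+.164*np.sin(th)),0,.105+.164*np.cos(th)-.022*np.sin(th)])
    P=R.from_euler('z',OY).apply(l)+OV; return P+.003*YH
def tcp_for(P,ring=.022,dz=.0035): return P-.145*OX+ring*YH-[0,0,dz]
E
python3 - <<'E'
from h import *
f0=np.array([-.3,-.7,-.7])
for th in np.arange(.3,1.66,.05):
    manip.servo_line(list(tcp_for(eye(th))),vel=.05)
    f=np.array(manip.current_force())-f0
    print(round(th,2),f.round(1).tolist(),end=' ')
    if abs(f).max()>10: print("STOP");break
print(manip.current_tool_pos(),manip.current_clock(),manip.current_finger_gap())
im=viewer.get_image("top");s=viewer.get_image("side")
cv2.imwrite("pics/t3.png",np.hstack([cv2.resize(im[190:370,320:520],(444,400)),cv2.resize(s[90:270,220:380],(355,400))])[:,:,::-1])
E
```

```text
0.3 [0.2, 0.8, -0.1] 0.35 [0.0, 1.6, -0.1] 0.4 [0.2, -0.2, -1.0] 0.45 [0.2, 0.7, -0.9] 0.5 [0.4, -0.1, -0.5] 0.55 [0.5, 0.6, -0.8] 0.6 [0.1, 0.4, -0.3] 0.65 [0.4, -0.4, -0.9] 0.7 [0.3, 0.6, -1.7] 0.75 [-0.1, 0.6, -1.5] 0.8 [0.7, 0.6, 0.9] 0.85 [0.6, 0.2, -0.3] 0.9 [0.3, 1.2, -1.3] 0.95 [0.1, 1.2, -1.1] 1.0 [1.2, 1.1, -1.4] 1.05 [0.3, 1.8, -1.6] 1.1 [-0.4, 1.4, -2.2] 1.15 [-0.0, 1.0, -1.7] 1.2 [0.2, 1.3, -1.7] 1.25 [0.6, 1.4, -1.9] 1.3 [0.7, 0.7, -1.7] 1.35 [1.3, 1.1, -2.1] 1.4 [0.9, 0.5, -1.9] 1.45 [0.4, 0.9, -2.2] 1.5 [-0.0, 0.5, 0.2] 1.55 [0.1, 0.6, 0.2] 1.6 [-0.1, 0.3, -0.2] 1.65 [-0.2, 5.1, 1.9] [0.44996328 0.10456707 0.06650664] 23.6 0.023488467902812286
```

View pics/t3.png

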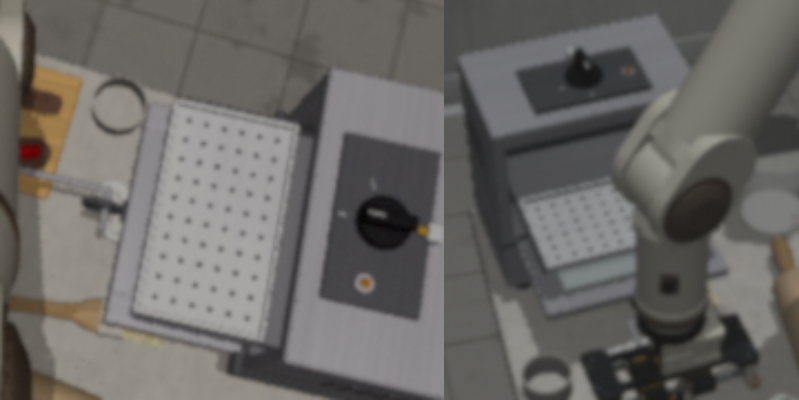

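The hatch is down and the tray is out over it (crop centre about (217,215)). I'll withdraw the prong, lay the hook back where it was, and look at the board.

```bash
python3 - <<'E'
from h import *
f0=np.array([-.3,-.7,-.7])
manip.servo_line(list(tcp_for(eye(1.56))),vel=.05)
p=np.array(manip.current_tool_pos())
for s in range(1,7):
    manip.servo_line(list(p+.011*s*YH),vel=.05);print((np.array(manip.current_force())-f0).round(1).tolist(),end=' ')
p=np.array(manip.current_tool_pos());manip.servo_line([p[0],p[1]+.03,.17],vel=.12)
d=np.array([.057,-.998]);g=np.array([.3875,.1668])
go((*g,.12),-d)
manip.servo_line([*g,.03],vel=.1);manip.servo_line([*g,.011],vel=.03)
print((np.array(manip.current_force())-f0).round(1))
effector.open_jaws();manip.servo_line([*g,.15],vel=.15)
go((.44,.13,.38),(0,1));snap("w3");print(manip.current_clock())
im=viewer.get_image("top");cv2.imwrite("pics/t4.png",im[:,:,::-1])
E
```

```text
[0.4, 1.1, -0.2] [0.3, 0.5, -0.4] [-0.1, 0.9, -1.3] [-0.7, 0.9, -1.6] [0.4, -0.3, 0.4] [0.1, -0.2, 1.2] [ 0.1 -1.8  4.4]
32.9833
```

View pics/w3.png

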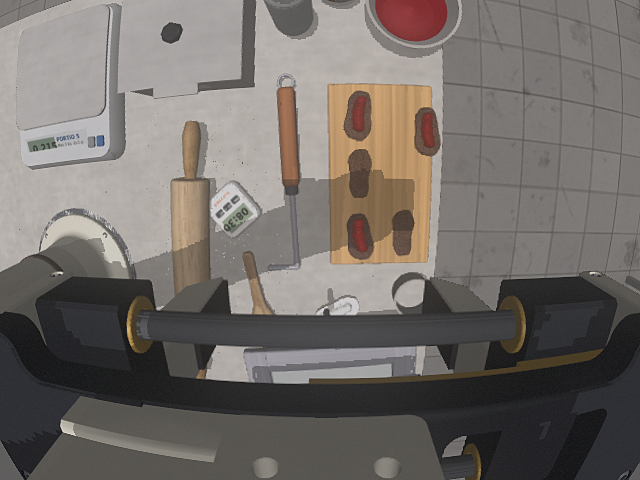

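Jam biscuit A has been knocked to (427,132), partly over the board's edge. B is at (359,115), C at (360,236), the plain ones at (360,173) and (403,233). The hook lies flat. Next I'll segment the biscuits and plan collision-free grasps.

```bash
cat > seg.py <<'E'
from h import *
def biscuits(name,z=.018):
    im=cv2.imread(f"pics/{name}.png");c=load(name);hsv=cv2.cvtColor(im,cv2.COLOR_BGR2HSV)
    v=hsv[...,2].astype(int);h=hsv[...,0].astype(int);s=hsv[...,1]
    brown=((v<115)&(s>60)&((h<18)|(h>165)))|((h<6)|(h>172))&(s>140)
    m=brown.astype(np.uint8);m=cv2.morphologyEx(m,cv2.MORPH_OPEN,np.ones((3,3)));m=cv2.morphologyEx(m,cv2.MORPH_CLOSE,np.ones((5,5)))
    out=[]
    for k in cv2.findContours(m,cv2.RETR_EXTERNAL,cv2.CHAIN_APPROX_NONE)[0]:
        if not 500<cv2.contourArea(k)<3500: continue
        W=np.array([px("wrist",p[0],z,c)[:2] for p in k])
        (cx,cy),(w,hh),a=cv2.minAreaRect((W*1000).astype(np.float32))
        if w>hh: w,hh,a=hh,w,a-90
        ang=np.radians(a+90) # long axis dir
        x,y,bw,bh=cv2.boundingRect(k);r=im[y:y+bh,x:x+bw].astype(int)
        red=((r[...,2]>100)&(r[...,1]<60)).sum()
        if not(.38<cx/1000<.68 and -.05<cy/1000<.32 and 25<w<50 and 55<hh<85):continue
        out.append(dict(c=np.array([cx,cy])/1000,w=w,h=hh,ang=(ang+np.pi/2)%np.pi-np.pi/2 if 0 else ang%np.pi,jam=red>60,red=red,px=(x+bw//2,y+bh//2)))
    return out
def rect(c,ang,hw,hh): # outline+inside sample points; long axis ang
    g=np.array([(a,b) for a in np.linspace(-hw,hw,9) for b in np.linspace(-hh,hh,13)])
    l=np.array([np.cos(ang),np.sin(ang)]);s=np.array([-l[1],l[0]]);return c+g[:,:1]*s+g[:,1:]*l
def plan(t,obs):
    best=None
    for da in np.radians(range(-30,31,5)):
        for sh in np.arange(-.022,.0221,.002):
            for al in (-.008,-.004,0,.004,.008):
                l=np.array([np.cos(t['ang']),np.sin(t['ang'])]);ca=t['ang']-np.pi/2+da  # closing dir
                cd=np.array([np.cos(ca),np.sin(ca)]);p=t['c']+al*l+sh*cd
                F=np.vstack([rect(p+s*.0555*cd,ca,.0115,.0105) for s in(1,-1)])
                cl=np.linalg.norm(F[:,None]-obs[None],axis=2).min()
                own=np.linalg.norm(F[:,None]-rect(t['c'],t['ang'],.019,.035)[None],axis=2).min()
                sc=min(cl,.012,own+.004)-.03*abs(da)*.3-.15*abs(sh)-.1*abs(al)
                if best is None or sc>best[0]: best=(sc,cl,own,p,cd,da,sh,al)
    return best
def circ(c,r): a=np.linspace(0,2*np.pi,40);return np.array(c)+r*np.c_[np.cos(a),np.sin(a)]
E
python3 - <<'E'
from seg import *
B=biscuits("w3")
for b in B: print(b['px'],b['c'].round(4),round(b['w']),round(b['h']),np.degrees(b['ang']).round(),b['red'])
static=np.vstack([circ((.552,.395),.068),circ((.564,-.023),.033),rect(np.array([.388,.212]),1.628,.013,.072)])
for i,t in enumerate(B):
    if t['jam']:
        o=np.vstack([static]+[rect(b['c'],b['ang'],.017,.035) for j,b in enumerate(B) if j!=i])
        print(t['c'],plan(t,o))
E
```

```text
(360, 236) [0.4869 0.0703] 35 67 92.0 291
(402, 232) [0.5484 0.0758] 30 66 92.0 0
(360, 173) [0.4845 0.1607] 29 68 91.0 0
(427, 132) [0.5799 0.2226] 36 67 92.0 310
(358, 116) [0.481  0.2416] 35 69 90.0 97
[0.48685059 0.07029422] (np.float64(0.0008120451880238018), np.float64(0.0012120451880238048), np.float64(0.026017655597262726), array([0.48698727, 0.06629656]), array([0.999416  , 0.03417099]), np.float64(0.0), np.float64(2.0816681711721685e-17), -0.004)
[0.57986743 0.22264647] (np.float64(0.011999999999999997), np.float64(0.015587473489707073), np.float64(0.02599999999999996), array([0.57986743, 0.22264647]), array([0.99963104, 0.02716234]), np.float64(0.0), np.float64(2.0816681711721685e-17), 0)
[0.48102716 0.24157272] (np.float64(0.011999999999999997), np.float64(0.015116911773772248), np.float64(0.026000000000000027), array([0.48102716, 0.24157272]), array([0.99999036, 0.004391  ]), np.float64(0.0), np.float64(2.0816681711721685e-17), 0)
```

```bash
cat > pick.py <<'E'
from seg import *
def pick(c,cd,z=.015,f=12):
    x=np.array([-cd[1],cd[0]]) # tool x so that y_tool=+cd : y=z×x
    x=x if x[1]>0 else -x
    go((*c,.10),x);manip.servo_line([*c,.04],vel=.15);manip.servo_line([*c,z],vel=.04)
    print("f",np.round(manip.current_force(),1))
    effector.close(f);print("gap",round(manip.current_finger_gap(),4),manip.current_gripper_force())
    manip.servo_line([*c,.10],vel=.1);print("gap up",round(manip.current_finger_gap(),4))
def place(TC,a,b,zt=.168):
    P=TC+a*YH[:2]+b*OX[:2]
    manip.move_pose([*P,.26],list(down(UX)));manip.servo_line([*P,.185],vel=.12);manip.servo_line([*P,zt],vel=.03)
    print("f",np.round(manip.current_force(),1),"gap",round(manip.current_finger_gap(),4))
    effector.open_jaws();manip.servo_line([*P,.26],vel=.15)
E
python3 - <<'E'
from pick import *
K=[(178,100),(299,127),(262,340),(135,313)]
W=np.array([px("top",(320+x/2.222,190+y/2.222),.166)[:2] for x,y in K]);print(W.round(3))
TC=W.mean(0);print("tray",TC,(R.from_euler('z',-OY).apply([*TC,0]-OV)).round(3),[np.linalg.norm(W[i]-W[i-1]).round(3) for i in range(4)])
c=load("w3")
for uv in [(293,195),(295,230),(297,262)]: print("rod",px("wrist",uv,.016,c)[:2].round(4))
pick(np.array([.5799,.2226]),np.array([1,.027]))
go((.52,.12,.25),(0,1))
print(manip.current_finger_gap(),manip.current_clock())
im=viewer.get_image("top");cv2.imwrite("pics/t5.png",im[:,:,::-1])
E
```

```text
[[ 0.549 -0.077]
 [ 0.559 -0.2  ]
 [ 0.346 -0.216]
 [ 0.333 -0.095]]
tray [ 0.44679252 -0.1472336 ] [-0.142  0.     0.   ] [np.float64(0.217), np.float64(0.123), np.float64(0.214), np.float64(0.122)]
rod [0.3911 0.1293]
rod [0.3932 0.0784]
rod [0.3951 0.0299]
f [-0.1 -0.1 -0.1]
gap 0.0348 11.794515265646623
gap up 0.0344
0.03485816009395842 38.325
```

```bash
python3 - <<'E'
from pick import *
TC=np.array([.4468,-.1472])
place(TC,.076,-.018)
pick(np.array([.481,.2416]),np.array([1,.004]))
place(TC,-.076,-.018)
go((.44,.13,.38),(0,1));snap("w4")
B=biscuits("w4")
for b in B: print(b['px'],b['c'].round(4),round(b['w']),round(b['h']),np.degrees(b['ang']).round(),b['red'])
im=viewer.get_image("top");cv2.imwrite("pics/t6.png",cv2.resize(im[190:370,320:540],(733,600),interpolation=cv2.INTER_CUBIC)[:,:,::-1]);print(manip.current_clock())
E
```

```text
f [ 0.9  0.3 -0.5] gap 0.0345
f [-0.1  0.1  0.5]
gap 0.0345 11.77984575399023
gap up 0.0347
f [ 0.4  0.6 -0.3] gap 0.0344
(359, 235) [0.4868 0.0698] 37 68 94.0 282
(402, 231) [0.5488 0.0758] 31 68 92.0 0
(358, 172) [0.4838 0.1601] 31 68 91.0 0
53.4833
```

View pics/t6.png

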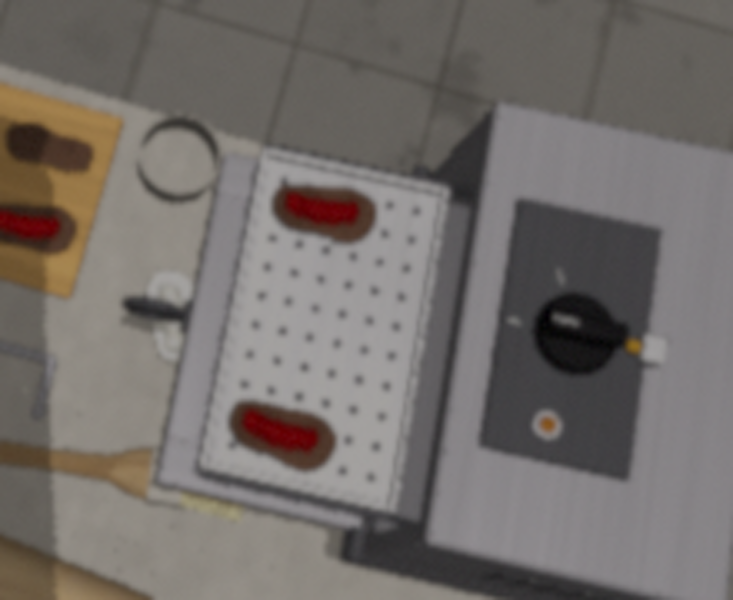

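Two biscuits lie flat with jam up at crop (323,213) and (280,435). C is next, with the grip shifted to clear the plain biscuit and the rod.

```bash
python3 - <<'E'
from pick import *
TC=np.array([.4468,-.1472])
cd=np.array([.999,.04])
pick(np.array([.4868,.0698])-.021*cd,cd)
place(TC,0,.008)
go((.44,.13,.38),(0,1));snap("w5")
for b in biscuits("w5"): print(b['px'],b['c'].round(4),round(b['w']),round(b['h']),np.degrees(b['ang']).round(),b['red'])
im=viewer.get_image("top")[190:370,320:540];a=viewer.get_image("wrist")[60:300,180:500]
cv2.imwrite("pics/t7.png",np.hstack([cv2.resize(im,(400,327)),cv2.resize(a,(400,327))])[:,:,::-1]);print(manip.current_clock())
E
```

```text
f [0.8 0.1 2.3]
gap 0.0351 11.745332698737911
gap up 0.0354
f [-0.2  1.4  0. ] gap 0.0353
(401, 231) [0.5479 0.0758] 31 68 93.0 0
(358, 172) [0.4842 0.1602] 31 68 91.0 0
63.5333
```

View pics/t7.png

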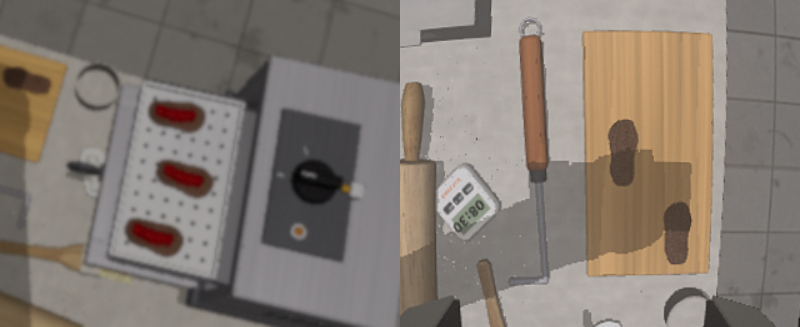

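All three are on the tray with jam up, and both plain biscuits are unmoved. I'll re-grasp the hook.

```bash
python3 - <<'E'
from h import *
c=load("w5")
a=px("wrist",(285.6,87),.022,c)[:2];f=px("wrist",(289.6,183),.022,c)[:2];b=px("wrist",(297,264),.014,c)[:2]
d=(b-a)/np.linalg.norm(b-a);o=(a+f)/2;print(a,f,b,d,o,np.linalg.norm(b-a))
o=b-.19*d;print("o2",o);o=((a+f)/2+o)/2
print("eye obs",px("top",(366.8,283.6),.083),eye(1.55))
g=o+.045*d+np.array([-.005,0])
effector.open_jaws();go((*g,.12),-d);manip.servo_line([*g,.0105],vel=.1);effector.close(60)
print(manip.current_finger_gap());manip.servo_line([*g,.17],vel=.12)
P=tcp_for(eye(1.55),ring=.072)
go(P+[0,.04,.1],UX);manip.servo_line(list(P+[0,.04,0]),vel=.1);manip.servo_line(list(P),vel=.06)
print(manip.current_tool_pos(),manip.current_force(),manip.current_clock())
im=viewer.get_image("top")[220:340,320:440];s=viewer.get_image("side")[120:270,200:350]
cv2.imwrite("pics/t8.png",np.hstack([cv2.resize(im,(400,400),interpolation=cv2.INTER_CUBIC),cv2.resize(s,(400,400),interpolation=cv2.INTER_CUBIC)])[:,:,::-1])
E
```

```text
[0.38435851 0.28000648] [0.38872482 0.14549434] [0.39611638 0.02429961] [ 0.0459333  -0.99894451] [0.38654167 0.21275041] 0.25597704852240594
o2 [0.38738906 0.21409907]
eye obs [ 0.43796552 -0.0401117   0.083     ] [ 0.44026596 -0.04004202  0.08641511]
0.023244132278301164
[0.49957701 0.11086274 0.08296059] [ 0.46004341  0.75938933 -1.94370567] 71.0917
```

View pics/t8.png

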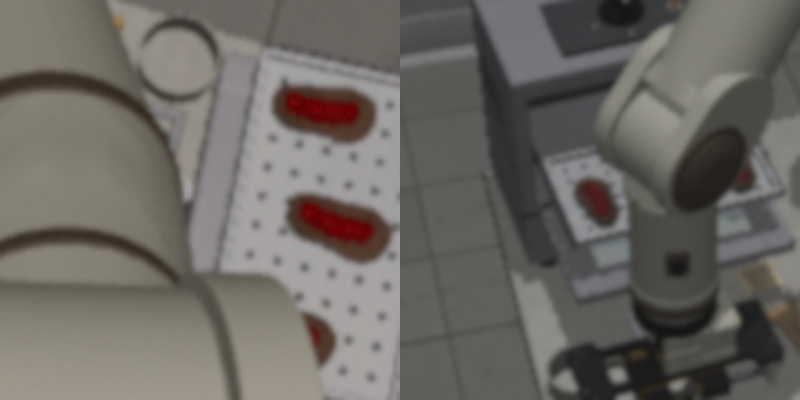

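The arm hides the eye here, but it was measured within 3 mm of the model. I've used up my picture views, so from here I'll go by force and numeric image checks. I'll insert the prong and raise the hatch a little.

```bash
cat >> h.py <<'E'
def F(n=6):
    a=[]
    for _ in range(n): a.append(manip.current_force());manip.sleep(.02)
    return np.mean(a,0)
E
python3 - <<'E'
from h import *
f0=F();p=np.array(manip.current_tool_pos());T=tcp_for(eye(1.55))
for k in np.linspace(0,1,9)[1:]:
    manip.servo_line(list(p+(T-p)*k),vel=.04);f=F(3)-f0;print(f.round(1).tolist(),end=' ')
    if abs(f).max()>7: print("STOP");break
else:
    ref=viewer.get_image("top").astype(int)
    for th in (1.5,1.45,1.4,1.35,1.3):
        manip.servo_line(list(tcp_for(eye(th))),vel=.03);print("\n",th,(F()-f0).round(2),end='')
    im=viewer.get_image("top").astype(int)
    D=abs(im-ref).sum(2)>60
    # change inside tray region
    print("\nchanged px right of arm",D[200:330,392:450].sum(),f0)
print(manip.current_clock())
E
```

```text
[-0.2, -0.2, -0.4] [0.0, -0.0, -0.6] [0.3, 0.2, -0.0] [0.3, -0.1, -0.5] [0.2, 0.1, -0.2] [0.1, 0.4, -0.6] [-0.1, 0.3, -0.3] [0.0, -0.1, 0.2] 
 1.5 [ 0.19 -0.42 -0.36]
 1.45 [-0.65 -0.44 -0.95]
 1.4 [-0.42 -0.22 -0.67]
 1.35 [ 0.21 -0.23 -1.22]
 1.3 [-0.6  -0.22 -0.97]
changed px right of arm 1600 [ 0.00978916  0.01591267 -1.00719003]
76.8833
```

The prong is engaged and the tray is moving. I'll carry on along the arc until shut.

```bash
python3 - <<'E'
from h import *
f0=np.array([0,0,-1.])
for th in np.arange(1.25,-.16,-.05):
    try: manip.servo_line(list(tcp_for(eye(th))),vel=.045)
    except manip.PlanningError as e: print("plan",th,e);break
    f=F(3)-f0;print(round(th,2),f.round(1).tolist(),end=' ')
    if abs(f).max()>7: print("STOP");break
print(manip.current_tool_pos(),manip.current_clock(),manip.current_finger_gap())
E
```

```text
1.25 [-0.1, 0.2, -1.4] 1.2 [-0.1, 0.5, -0.9] 1.15 [0.2, 0.1, -1.4] 1.1 [-0.3, 0.4, -0.9] 1.05 [-0.4, 0.1, -0.6] 1.0 [-0.8, -0.4, -0.6] 0.95 [0.0, 0.1, -1.1] 0.9 [-0.0, 0.2, -1.0] 0.85 [0.1, 0.2, -0.7] 0.8 [0.2, 0.6, -0.8] 0.75 [-0.2, 0.2, -1.1] 0.7 [0.3, 0.3, -0.8] 0.65 [-0.1, -0.0, -0.5] 0.6 [-0.1, 0.3, -0.8] 0.55 [0.0, 0.5, -0.6] 0.5 [-0.5, -0.3, -0.4] 0.45 [-0.1, -0.7, -0.4] 0.4 [0.0, 0.2, -0.4] 0.35 [-0.1, -0.0, -0.2] 0.3 [-0.2, -0.2, -0.4] 0.25 [0.3, 0.2, -0.3] 0.2 [-0.6, -0.5, -0.7] 0.15 [0.2, 0.3, -0.1] 0.1 [0.2, -0.2, 0.0] 0.05 [0.1, 0.3, -0.1] -0.0 [-0.5, 0.1, -0.7] -0.05 [0.5, 4.9, -0.3] -0.1 [-1.5, 22.7, 1.5] STOP
[ 0.46324904 -0.04352548  0.26685912] 87.6167 0.023510765397431254
```

The hatch hit its stop: push force rose to 23 N at the predicted shut angle. I'll back off, withdraw, lay the hook down and check numerically that it's shut.

```bash
python3 - <<'E'
from h import *
f0=np.array([0,0,-1.])
manip.servo_line(list(tcp_for(eye(0.01))),vel=.04);print((F()-f0).round(1))
p=np.array(manip.current_tool_pos())
for s in range(1,8):
    manip.servo_line(list(p+.010*s*YH),vel=.05);print((F(2)-f0).round(1).tolist(),end=' ')
p=np.array(manip.current_tool_pos());manip.servo_line([p[0],p[1]+.06,p[2]],vel=.12)
d=np.array([.046,-.999]);g=np.array([.3870,.1680])
go((*g,.12),-d);manip.servo_line([*g,.03],vel=.1);manip.servo_line([*g,.011],vel=.03);print((F()-f0).round(1))
effector.open_jaws();manip.servo_line([*g,.15],vel=.15)
go((.42,.15,.40),UX);snap("w9")
im=viewer.get_image("top");cv2.imwrite("pics/t9.png",im[:,:,::-1]);s=viewer.get_image("side");cv2.imwrite("pics/s9.png",s[:,:,::-1])
old=cv2.imread("pics/top0.png")
# dark ring: scan rows near eye
for nm,I in (("t0",old),("t9",im[:,:,::-1])):
    g=cv2.cvtColor(np.ascontiguousarray(I),cv2.COLOR_BGR2GRAY);sub=g[276:288,424:462]
    print(nm,"\n",sub[::2])
print(manip.current_clock())
E
```

```text
[-0.1  0.2  0.1]
[-0.0, -0.0, 0.1] [0.0, 0.3, -0.2] [-0.4, -0.2, -0.5] [-0.9, -0.2, 0.1] [-0.4, -0.2, 0.1] [0.2, 0.2, 1.0] [0.2, -0.5, -0.0] [-0.1 -0.2 -0.3]
t0 
 [[141 124  94  67  57  55  56  60  65  65  67  63  64  65  65  60  69  98
  119 128 131 133 128 109  98  98  96  89  98 109 110 114 109  84  61  78
  111 131]
 [137 102  59  42  39  41  41  47  52  54  55  57  57  60  63  64  64  69
   73  77  85  97 103  98  96  97  93  88 106 115 112 110 100  74  63  91
  119 135]
 [131 104  73  53  42  41  43  43  44  44  43  41  42  40  43  46  49  50
   53  55  56  55  57  63  78  91  88  87 107 117 117 113  91  65  67 100
  125 138]
 [124 107 101  97  87  79  71  62  55  49  49  49  44  43  42  43  39  36
   35  33  33  36  41  53  72  86  88  98 109 112 113 108  84  61  76 108
  131 139]
 [125 108 104 104 103 102 100  91  70  57  61  60  60  59  60  62  67  70
   67  66  62  63  70  80  90  92  89 106 113 111 110 100  74  61  85 116
  134 140]
 [122 106 103 103 103 103 101  90  66  56  64  68  70  71  73  90 121 135
  135 131 121 107 102 100  98  91  88 105 114 116 111  92  65  68  9
[... 285 characters left out ...]
  93 104 109 109 102  89  75  75  67  59  85
  112 129]
 [138 137 136 131 113  99  96  93  85  62  38  34  35  36  36  38  43  45
   46  49  51  51  55  56  59  59  62  62  66  67  63  59  60  54  63  94
  119 130]
 [139 139 136 126 110  99  96  95  91  79  57  38  35  38  41  44  47  44
   40  41  40  38  39  43  42  40  44  46  49  52  47  47  46  50  71 103
  124 132]
 [141 140 137 127 110 100  96  96  93  82  62  57  74  73  55  41  47  51
   51  47  46  46  44  42  39  34  34  30  28  29  34  42  46  53  80 110
  127 132]
 [140 139 133 116 102  98  97  96  91  74  57  61  83  85  60  39  52  62
   63  61  60  56  60  73  82  87  82  75  65  58  56  56  53  63  94 119
  129 134]]
97.9583
```

The ring's centre moved from column 436.5 to 445.3; the model gives 445.7 for fully shut. Now the hook check and the knob.

```bash
python3 - <<'E'
from h import *
for n in ("w_board","w9"):
    im=cv2.imread(f"pics/{n}.png");h=cv2.cvtColor(im,cv2.COLOR_BGR2HSV)
    m=((h[...,0]<14)&(h[...,1]>130)&(h[...,2]>70)).astype(np.uint8);m[:,:285]=0;m[:,335:]=0;m[:60]=0;m[230:]=0
    y,x=np.nonzero(m);c=load(n);k=max(cv2.findContours(m,0,2)[0],key=cv2.contourArea);(cx,cy),wh,a=cv2.minAreaRect(k);print(n,m.sum(),(cx,cy),np.round(wh,1),round(a,1),px("wrist",(cx,cy),.022,c).round(4))
for uv in [(492.3,290.2),(492.9,290.2)]:
    k=px("top",uv,.292);print("knob",k,R.from_euler('z',-OY).apply(k-OV).round(4))
k=(px("top",(492.6,290.2),.292))[:2]
for a in (0,-.6,-1.2,-1.3):
    print(a,np.round(manip.solve_ik([*k,.295],list(down(R.from_euler('z',a).apply([*UX,0])[:2]))),2))
E
```

```text
Traceback (most recent call last):
ValueError: max() iterable argument is empty
```

```bash
python3 - <<'E'
from h import *
for n in ("w_board","w9"):
    im=cv2.imread(f"pics/{n}.png");c=load(n);r=im[150,285:340];print(n,c["eye"].round(3),r[::6].tolist())
    b=im.astype(int);m=((b[...,2]-b[...,0]>45)).astype(np.uint8);m[:,:280]=0;m[:,335:]=0;m[:60]=0;m[240:]=0
    K=cv2.findContours(m,cv2.RETR_EXTERNAL,2)[0]
    if K:
        k=max(K,key=cv2.contourArea);(cx,cy),wh,a=cv2.minAreaRect(k);print((cx,cy),np.round(wh,1),round(a,1),px("wrist",(cx,cy),.022,c).round(4))
for uv in [(492.3,290.2),(492.9,290.2)]:
    k=px("top",uv,.292);print("knob",k,R.from_euler('z',-OY).apply(k-OV).round(4))
k=(px("top",(492.6,290.2),.292))[:2]
for a in (0,-.6,-1.2,-1.3):
    print(a,np.round(manip.solve_ik([*k,.295],list(down(R.from_euler('z',a).apply([*UX,0])[:2]))),2))
E
```

```text
w_board [0.413 0.222 0.558] [[162, 167, 173], [167, 171, 178], [167, 171, 177], [69, 89, 125], [81, 110, 159], [72, 98, 138], [171, 175, 181], [163, 168, 173], [165, 169, 177], [167, 172, 178]]
(310.2586669921875, 143.86093139648438) [15.3 84.1] 1.9 [0.3906 0.2205 0.022 ]
w9 [0.413 0.221 0.556] [[160, 164, 169], [165, 170, 175], [171, 175, 180], [79, 106, 149], [77, 104, 147], [62, 71, 88], [162, 166, 172], [160, 164, 170], [164, 169, 175], [165, 171, 176]]
(307.08160400390625, 140.4181671142578) [15.2 79.4] 3.3 [0.3848 0.2234 0.022 ]
knob [ 0.45641902 -0.2659891   0.292     ] [-0.0229 -0.0003  0.292 ]
knob [ 0.45677078 -0.26707409  0.292     ] [-2.18e-02 -1.00e-04  2.92e-01]
0 [ 0.61  0.19 -0.15  1.78  0.03  1.17  0.54]
-0.6 [ 0.64  0.2  -0.19  1.78  0.04  1.17 -0.07]
-1.2 [ 0.65  0.2  -0.2   1.78  0.04  1.17 -0.68]
-1.3 [ 0.65  0.2  -0.2   1.78  0.04  1.17 -0.78]
```

The hook lies flat in its place. The knob axis is at oven-local (-0.022, 0).

```bash
python3 - <<'E'
from h import *
k=np.array([.4567,-.2665]);f0=F()
rot=lambda a:list(down(R.from_euler('z',a).apply([*UX,0])[:2]))
manip.move_pose([.45,.0,.40],rot(0))
manip.move_pose([*k,.40],rot(0));f0=F()
manip.servo_line([*k,.32],vel=.1)
for z in (.312,.305,.301,.298):
    manip.servo_line([*k,z],vel=.03);f=F(3)-f0
    if abs(f).max()>5: print("contact",z,f);break
effector.close(20);print("gap",manip.current_finger_gap(),(F()-f0).round(1))
for a in np.arange(-.1,-1.26,-.1):
    manip.move_pose([*k,manip.current_tool_pos()[2]],rot(a))
    print(round(a,1),(np.array(manip.current_force())-f0).round(1).tolist(),round(manip.current_wrist_torque()[2],3),round(manip.current_finger_gap(),4))
snap("wk");print(manip.current_clock())
E
```

```text
gap 0.01317160651753205 [ 7.4 -1.4 -4.4]
-0.1 [8.6, -1.2, -4.9] 0.146 0.0126
-0.2 [7.0, -1.6, -5.5] 0.107 0.0128
-0.3 [7.3, -1.4, -6.1] 0.072 0.0127
-0.4 [7.9, -0.5, -5.8] 0.069 0.0128
-0.5 [8.4, -2.2, -6.5] -0.015 0.0126
-0.6 [9.1, -1.8, -6.1] 0.018 0.0126
-0.7 [9.0, -2.7, -6.2] -0.067 0.0128
-0.8 [9.2, -2.1, -6.6] -0.053 0.0132
-0.9 [9.5, -2.8, -7.4] -0.109 0.0127
-1.0 [9.9, -3.0, -6.2] -0.12 0.013
-1.1 [10.0, -2.7, -6.9] -0.174 0.0126
-1.2 [10.1, -3.3, -7.1] -0.128 0.0129
106.6917
```

```bash
python3 - <<'E'
from h import *
effector.open_jaws();p=np.array(manip.current_tool_pos());manip.servo_line([*p[:2],.40],vel=.1)
manip.move_pose([.42,.15,.40],list(down(UX)));manip.sleep(.5)
im=viewer.get_image("top");cv2.imwrite("pics/t10.png",im[:,:,::-1]);im=im[:,:,::-1]
for n,I in (("t9",cv2.imread("pics/t9.png")),("t10",im)):
    g=cv2.cvtColor(np.ascontiguousarray(I),cv2.COLOR_BGR2GRAY)[276:306,476:514]
    y,x=np.nonzero(g<36);q=np.c_[x,y]-[16.6,14.2];r=np.hypot(*q.T);o=q[(r>13)&(r<22)]
    print(n,len(x),(x.mean()+476,y.mean()+276),"outside",len(o),o.mean(0) if len(o) else None)
    print("\n".join("".join("#" if v<36 else "o" if v>85 else "." for v in row) for row in g))
# expected bar-end projections
k=np.array([.4567,-.2665])
for th in (0,1.2):
    dv=R.from_euler('z',-th).apply(OX)[:2]
    print(th,[proj("top",[*(k+s*.022*dv),.31]).round(1).tolist() for s in(1,-1)])
print(manip.current_clock())
E
```

```text
t9 440 (np.float64(493.07272727272726), np.float64(290.18636363636364)) outside 11 [13.76363636 -0.38181818]
......................................
......................................
..............####....................
...........##########.................
.........##############...............
........################..............
.......##################.............
......####..##############............
......###........##########...........
.....####...ooo...##########..........
.....#####...oooo..#########..........
.....######........############.......
.....###########..##############......
....############################......
....############################.....o
.....###########################.....o
.....##########################..ooooo
.....##########################..ooooo
.....########################....ooooo
......######################.......ooo
.......#####################........oo
........###################.........oo
........##################...........o
..........###############.............
...........#############.............o
.............###
[... 824 characters left out ...]
.########################........o
.....########################........o
.....########################....ooooo
.....########################....ooooo
.....########################....ooooo
......######################.......ooo
.......#####################........oo
........###################.........oo
.........##################..........o
..........###############.............
...........#############.............o
.............#########...............o
.....................................o
.....................................o
....................................oo
....................................oo
0 [[507.5, 291.1], [484.0, 285.9]]
1.2 [[498.6, 300.1], [493.0, 277.0]]
111.2583
```

The pointer mark has swung to the "on" position and stayed there after release, so I'm handing in.

```bash
python3 - <<'E'
from h import *
a=cv2.imread("pics/t9.png").astype(int);b=cv2.imread("pics/t10.png").astype(int)
print("hatch change",(abs(a-b).sum(2)>60)[230:370,415:470].sum())
print(manip.hand_in())
E
```

```text
hatch change 0
the job is handed in; nothing more can be done
None
```

The job is handed in at about 111 s on the robot clock: all three jam biscuits went jam-up onto the tray, the hatch is fully shut, the hook is flat on the table, the heat knob is on, and the plain biscuits stayed on their board; the final hatch, hook and knob checks were by force and pixel measurements because I had used all my picture views.

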